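# Hold the belt tensioner back for a belt change

## Robot

A 6-joint arm with a two-finger parallel gripper is mounted at the origin on the work surface. World frame = base frame: x ahead of the robot, y to its left, z up, the work surface at z = 0. Lengths are in m, angles in rad, forces in N, time in s.
With the tool pointing down it reaches from about 0.35 to 0.775 m from the base axis. Payload 5.5 kg.
Tool frame: the origin (TCP) lies at the very end of the fingers, on their centre line; the grasp point (between the pads) lies 19 mm behind it (env.grip_point_offset is the distance from the TCP to the grasp point, in m); z points along the fingers, y is the line along which they close (so a half turn about z gives the same grasp; the last joint's range is limited). The gripper opens to 85 mm and grips with 20 to 120 N. Pads are 22 mm wide; open, the fingers measure 114 mm over their backs; the gripper's body (76 mm by 85 mm) begins 54 mm behind the grasp point. The pads swing forward as they close: fully open they stand 13 mm farther back than shut.
Start: joints at [1.128, 0.313, 0.046, 1.304, 0, 1.431], TCP at [0.171, 0.549, 0.193] pointing down, gripper open.
Joint ranges: [-2.76, 2.76], [-0.86, 1.69], [-1.03, 1.26], [-2.2, 2.34], [-1.47, 1.5], [-3.14, 3.14]. Speed limits (rad/s): [2.57, 2.57, 3.14, 3.14, 3.14, 3.14].

## Interface

Orientations are given as a unit quaternion [w, x, y, z].
In Python, from workcell import sensors, imaging, workorder, env gives the robot as it stands.
- The arm moves only by the shell command python3 -m handwheel 'ROWS' [FORCE]. ROWS is JSON, a list of rows, each a list of 5 numbers: the shift along the tool's x, y, z in mm, then the turn about the tool's z in rad, then the opening, from 0 (shut) to 1 (fully open). A call has 1 to 8 rows; each row is the pose to reach, as a shift and turn from the pose commanded when the call began, along the tool's axes at that moment; what a row does not reach only later rows make up. A row lasts 1/10 s, in which the tool goes at most 50 mm and 8.59 degrees, less where a joint would pass 70% of its speed; a pose out of reach is approached as far as the arm can. A call with a gripper value outside its range is refused whole. The fingers move at their own pace and stop on an object; FORCE is the grip in N (left out, the last holds). Time passes only in rows, so rows that repeat a pose let the fingers close. It gives the time, the measured TCP pose, the force, the opening and the grip force at its end, in the units of the state.
- sensors.get_state(): the state, without advancing time (a new reading comes with each control period).
- imaging.read_camera(name): name is "scene" or "top"; returns a dict with "color" (480x640x3 uint8, blue, green, red), "z_map" (480x640 float32, m along the optical axis (not along the pixel's ray), 0 where there is no reading), "fx", "fy", "cx", "cy" (pixels), "xyz" and "rotation" of the camera in the world. Camera axes: x right, y down, z forward; pixel columns grow to the right and rows downward; lengths in m; the calibration is good to about 2 mm. A picture is of the moment at which its call begins.
- workorder.hand_in(): hands the job in; it is judged then, once.
The state is a dict: "clock": time; "joint_pos": joint angles; "qvel": joint speeds; "tau": joint torques, N m; "tcp_pos": TCP position; "orientation": TCP orientation; "wrist_force": force on the tool from outside, world axes, zero at the start; "ft_torque": the same for the moment, N m; "finger_gap": finger opening in m; "grip_force": force on a finger pad.
Only numpy, scipy, OpenCV 4.12 (cv2) and the standard library are available. Lean on these libraries where they do the work, as an engineer would, in place of code of your own. Each camera call takes 0.05 s, during which the arm holds its last target. There are 200 camera calls.

## Task

The polishing motor's belt drive is open for a new belt. Slide the idler block along its rail, in under the bridge, until it is fully home against the end stop; then, with the fingers, push the sprung tensioner arm back past its ratchet click all the way to the end of its swing, and finish while still holding it there against its spring: do not let go. Leave the other things on the bench where they are.

Things in the scene. Friction and masses are not known exactly. Their poses are not given: they have to be found in the camera images.
- drive: belt drive: aluminium plate 270 (x) x 360 (y) x 12 mm fixed on the bench, its mechanisms on top, none over 66 mm high. Origin: plate centre, on the bench. +x: rail direction (roughly away from the robot), +y: side to which the tensioner arm is pushed. In this frame, mm: rail along x at y=-85, 24 wide, top z=20; drive pulley radius 30 at (92,125); round stop post radius 8 at (-1,107), top z=52.
- bridge (a point): centre of the top of the bridge over the rail, 66 mm above the bench: a plate 60 (x) x 100 (y) x 8 mm on two side walls. Axes of the drive.
- idler_tab (a point): centre of the rear face of the idler block's upright push tab, 45 mm above the bench. The steel block, 70 (x) x 44 (y) mm, rides on the rail, a small black roller on top; its tab, at the end away from the bridge, is 44 wide, 12 thick and stands from z=20 to z=60. Push this face in +x of the drive. Axes of the drive.
- idler (a joint): travel of the idler block along its rail, m: 0 = fully out, 0.11 = fully home against the end stop (the tab face is then at x=+20 mm of the drive, 20 mm short of the bridge). Friction about 2 N, stays where it is left.
- bar_push (a point): where to push: on the flat face (at rest looking to -y of the drive) of the steel tensioner arm, 92 mm from its hinge, 40 mm above the bench. The arm is a bar 12 mm thick, z=24 to 56, running to a black roller (radius 15, z=22 to 58) 132 mm from the hinge. Axes turn with the arm: -x from hinge to roller, +y the way to push.
- bar_hinge (a point): on the arm's vertical hinge axis, on the bar's mid-plane, 40 mm above the bench (drive x=65, y=30 mm).
- tensioner (a joint): angle of the tensioner arm, rad: 0 = at rest (arm points to -x of the drive), grows as it is pushed to +y of the drive (clockwise from above). The ratchet pawl clicks in at about 0.43 and alone would let the arm fall back only to about 0.37; the swing ends at 0.72. The spring pushes back towards 0, with about 5 N at the push point at rest and 10 N at the end.
- spare_pulley: bystander: aluminium pulley 34 mm across, 18 high, standing loose on the drive's plate. Origin: centre of its underside.
- screwdriver: bystander: screwdriver 160 mm long lying on the bench.
- mug: bystander: white mug 80 mm across, 95 high. Origin: centre of its underside.
- tumbler: bystander: glass tumbler 72 mm across, 100 high. Origin: centre of its underside.
- bowl: bystander: black bowl 110 mm across, 50 high. Origin: centre of its underside.
- pumice: bystander: stone block 85 x 70 x 40 mm. Origin: centre of its underside.
- jar: bystander: white jar 60 mm across, 50 high. Origin: centre of its underside.

How it is judged:
On the way, in this order (a step that is already met when the one before it is completed fails the run):
1. the idler block is fully home while the tensioner arm is still at rest (value of joint idler above 0.103 m and value of joint tensioner below 0.3 rad), for 0.2 s.
2. the tensioner arm is pushed past its ratchet click (value of joint tensioner above 0.48 rad), for 0.2 s.
At the end, for the whole second after the job is handed in: the idler block is home (within 7 mm of its stop) and the fingers hold the tensioner arm still beyond its ratchet click, within 0.12 rad of the end of its swing, pressing it with more than 2.5 N (value of joint idler above 0.103 m and value of joint tensioner above 0.6 rad and contact force between the fingers and tensioner above 2.5 N and velocity of joint tensioner between -0.1 and 0.1 rad/s); the arm keeps its last pose, push and grip.
It fails at once if a bystander was moved by more than 25 mm (distance of any of spare_pulley, screwdriver, mug, tumbler, bowl, pumice, jar from where it was at the start of the episode above 0.025 m).
It also fails if it takes over 45 s, if anything falls off the work surface, if the arm or the gripper's body presses on something with over 40 N, if the wrist force passes 120 N, or if a joint passes its speed limit or range.

## Working session

There is one attempt and no reset: what is moved stays moved. The work goes in short steps, Python scripts to look and compute and a shell command to move; the robot and the scene stay as the last step left them, time stands still between calls to the robot, and variables do not carry over. Pictures are saved under pics/ and viewed, at most 10 in all, crops included, and the job is handed in when it is done.

```bash
mkdir -p pics; ls; python3 - <<'E'
from workcell import sensors, imaging
import cv2, numpy as np
for n in ("top","scene"):
    c=imaging.read_camera(n); cv2.imwrite(f"pics/{n}0.png",c["color"])
    np.savez(f"{n}0.npz",**{k:np.array(v) for k,v in c.items()})
    print(n,c["fx"],c["cx"],c["cy"],c["xyz"],np.array(c["rotation"]).round(3).tolist())
s=sensors.get_state(); print(s)
E
```

```text
pics
top 588.8503473797014 318.85835246119916 235.27564897242385 [ 0.38757451 -0.05332807  1.75270909] [0.033, -0.705, 0.708, -0.03]
scene 442.5273067116716 323.45786783021305 242.8262929551666 [ 0.82206628 -0.49596695  0.94425489] [-0.265, 0.928, 0.248, -0.078]
{'clock': 0.1, 'joint_pos': array([ 1.12838660e+00,  3.13931383e-01,  4.51137420e-02,  1.30359036e+00,
       -3.43257578e-06,  1.43118336e+00]), 'qvel': array([ 2.03089604e-04, -1.94834252e-03,  2.95037014e-03,  6.96684599e-04,
        1.89153131e-03,  8.74503905e-05]), 'tau': array([ 3.49883361e-03, -4.81724167e+01,  2.99243653e+01,  1.27109824e-02,
       -7.71286949e-06,  5.03244252e-06]), 'tcp_pos': array([0.1712604 , 0.54837803, 0.19240327]), 'orientation': array([-2.29568291e-04,  1.50820614e-01,  9.88560819e-01, -7.72449704e-04]), 'wrist_force': array([-0.73634247,  0.36879311, -0.72774259]), 'ft_torque': array([-0.01948492,  0.0081546 , -0.03970632]), 'grip_force': 0.0, 'finger_gap': 0.08550664765483124}
```

View pics/top0.png

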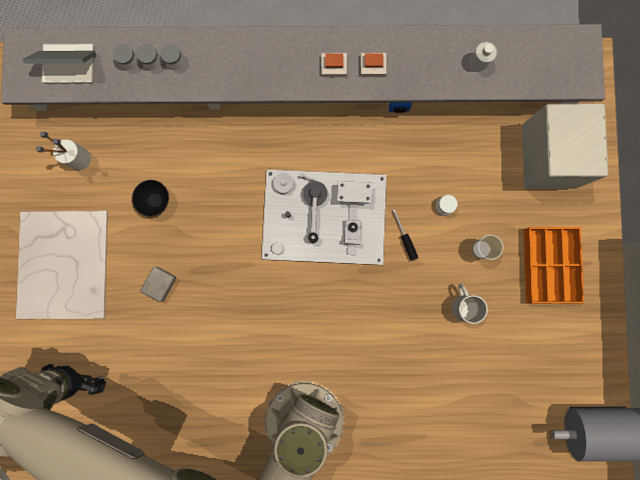

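View pics/scene0.png

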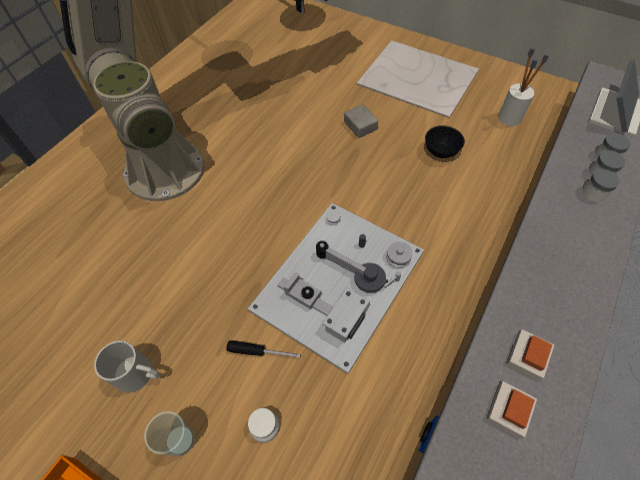

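Top view: plate corners near (265,171), (387,174), (384,265) and (262,260). The arm runs from the hinge at (316,192) to its roller at (313,238), the idler is at (353,232) and the spare pulley at (278,248). The scene view agrees. Next I fit the drive frame.

```bash
cat > h.py <<'E'
import numpy as np, cv2
from scipy.spatial.transform import Rotation as R
def rot(c): return R.from_quat(np.roll(np.array(c["rotation"],float),-1)).as_matrix()
def ray(c,uv,z):
    d=rot(c)@np.array([(uv[0]-c["cx"])/c["fx"],(uv[1]-c["cy"])/c["fy"],1]); o=np.array(c["xyz"])
    return o+d*(z-o[2])/d[2]
def proj(c,p):
    q=rot(c).T@(np.asarray(p)-c["xyz"]); return np.array([c["fx"]*q[0]/q[2]+c["cx"],c["fy"]*q[1]/q[2]+c["cy"]])
def load(n): return {k:v for k,v in np.load(n).items()}
# drive frame, found below
def D2W(o,yaw,p):
    c,s=np.cos(yaw),np.sin(yaw); return np.array([o[0]+c*p[0]-s*p[1],o[1]+s*p[0]+c*p[1],p[2]])
E
python3 - <<'E'
from h import *
for n,box in (("top",(230,150,420,290)),("scene",(230,190,440,380))):
    c=load(n+"0.npz"); im=c["color"]; hsv=cv2.cvtColor(im,cv2.COLOR_BGR2HSV)
    m=((hsv[...,1]<45)&(hsv[...,2]>90)).astype(np.uint8)
    k=np.zeros_like(m);k[box[1]:box[3],box[0]:box[2]]=1;m*=k
    m=cv2.morphologyEx(m,cv2.MORPH_OPEN,np.ones((5,5)))
    cs,_=cv2.findContours(m,0,1); ct=max(cs,key=cv2.contourArea)
    P=np.array([ray(c,p,0.012)[:2] for p in ct[:,0]],np.float32)
    (cx,cy),(w,h),a=cv2.minAreaRect(P*1000)
    print(n,cx,cy,w,h,a)
    x0,y0,x1,y1=box
    cv2.imwrite(f"pics/{n}crop.png",cv2.resize(im[y0:y1,x0:x1],None,fx=3,fy=3,interpolation=cv2.INTER_CUBIC))
E
```

```text
top 598.9057006835938 -60.11595153808594 358.850830078125 268.55572509765625 87.12956237792969
scene 599.1245727539062 -63.58744812011719 360.0404052734375 269.1649475097656 87.04644012451172
```

View pics/topcrop.png

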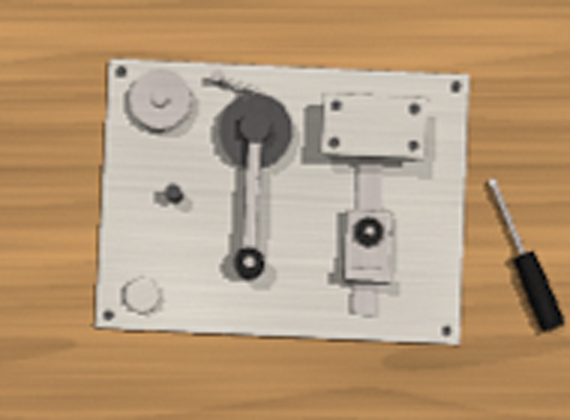

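Drive centre is about (0.599, -0.062), yaw -2.9°; the tensioner is at rest and the idler is out. I'll write a helper that prints the needed tool shifts.

```bash
cat >> h.py <<'E'
O=(0.599,-0.062); YAW=-0.0505
def go(x,y,z,tx):   # drive mm, tool-x heading in drive frame (rad) -> tool shift mm, turn
    from workcell import sensors
    s=sensors.get_state(); r=R.from_quat(np.roll(s["orientation"],-1)).as_matrix()
    d=r.T@(D2W(O,YAW,np.array([x,y,z])/1000)-s["tcp_pos"])*1000
    h=np.arctan2(r[1,0],r[0,0]); t=-(tx+YAW-h); t=(t+np.pi)%(2*np.pi)-np.pi
    print((x,y,z),"shift",d.round(1),"turn",round(t,3))
def here():
    from workcell import sensors
    s=sensors.get_state(); r=R.from_quat(np.roll(s["orientation"],-1)).as_matrix()
    e=(s["tcp_pos"][:2]-O)*1000; c,q=np.cos(YAW),np.sin(YAW)
    print("t",round(s["clock"],2),"drive xy",round(c*e[0]+q*e[1],1),round(-q*e[0]+c*e[1],1),"z",round(s["tcp_pos"][2]*1000,1),"tx",round(np.arctan2(r[1,0],r[0,0])-YAW,3),"F",s["wrist_force"].round(1),"gap",s["finger_gap"],"grip",s["grip_force"], "tilt",r[:,2].round(3))
E
python3 - <<'E'
from h import *
c=load("top0.npz")
for n,p in dict(tab=(-90,-85,60),bridge=(70,-85,66),hinge=(65,30,40),roller=(-67,30,58),post=(-1,107,52)).items():
    q=proj(c,D2W(O,YAW,np.array(p)/1000)); print(n,((q-[230,150])*3).round())
go(-190,130,150,np.pi); go(-135,-85,150,np.pi)
E
```

```text
tab [368. 290.]
bridge [375. 125.]
hinge [256. 129.]
roller [249. 261.]
post [173. 190.]
(-190, 130, 150) shift [-373.9 -376.5   42.9] turn -0.252
(-135, -85, 150) shift [-480.8 -571.    43.2] turn -0.252
```

```bash
python3 -m handwheel '[[-34,-34,0,-0.03,0],[-68,-68,0,-0.06,0],[-102,-102,0,-0.09,0],[-136,-136,0,-0.12,0],[-170,-170,0,-0.15,0],[-204,-204,0,-0.18,0],[-238,-238,0,-0.21,0],[-272,-272,0,-0.252,0]]' 60; python3 -c "
from h import *
here();go(-135,-85,150,np.pi);go(-135,-85,38,np.pi)"
```

```text
clock: 0.9
tcp_pos: [0.3502, 0.2064, 0.1931]
orientation: [0.0, 0.024, 1.0, 0.0]
wrist_force: [1.1, 1.1, 0.3]
finger_gap: -0.0002
grip_force: 0.0
t 0.9 drive xy -262.0 255.5 z 193.1 tx 3.143 F [1.1 1.1 0.3] gap -0.00015025749378458345 grip 0.0 tilt [ 0.  0. -1.]
(-135, -85, 150) shift [-126.4 -340.7   43.1] turn 0.002
(-135, -85, 38) shift [-126.4 -340.7  155.1] turn 0.002
```

```bash
python3 -m handwheel '[[-16,-45,5,0,0],[-32,-90,10,0,0],[-48,-135,15,0,0],[-64,-180,20,0,0],[-80,-225,26,0,0],[-96,-270,32,0,0],[-112,-315,38,0,0],[-126,-341,43,0,0]]'; python3 -c "
from h import *
here();go(-135,-85,38,np.pi)"
```

```text
clock: 1.7
tcp_pos: [0.4587, -0.142, 0.1495]
orientation: [-0.0, 0.027, 1.0, -0.0]
wrist_force: [0.4, 0.9, 0.7]
finger_gap: -0.0
grip_force: 0.0
t 1.7 drive xy -136.1 -87.0 z 149.5 tx 3.138 F [0.4 0.9 0.7] gap -4.030639288739383e-05 grip 0.0 tilt [-0. -0. -1.]
(-135, -85, 38) shift [ -1.1   2.1 111.5] turn -0.003
```

```bash
python3 -m handwheel '[[0,2,40,0,0],[0,2,80,0,0],[0,2,111,0,0],[0,2,111,0,0],[-20,2,111,0,0],[-35,2,111,0,0],[-45,2,111,0,0],[-55,2,111,0,0]]'; python3 - <<'E'
from h import *
from workcell import imaging
here()
c=imaging.read_camera("scene"); cv2.imwrite("pics/s1.png",cv2.resize(c["color"][170:400,210:450],None,fx=2.5,fy=2.5,interpolation=cv2.INTER_CUBIC))
E
```

```text
clock: 2.5
tcp_pos: [0.5147, -0.1398, 0.0404]
orientation: [0.001, 0.025, 1.0, -0.0]
wrist_force: [-0.4, -0.2, -0.3]
finger_gap: 0.0002
grip_force: 0.0
t 2.5 drive xy -80.3 -81.9 z 40.4 tx 3.142 F [-0.4 -0.2 -0.3] gap 0.0002405649903318025 grip 0.0 tilt [ 0.001 -0.    -1.   ]
```

View pics/s1.png

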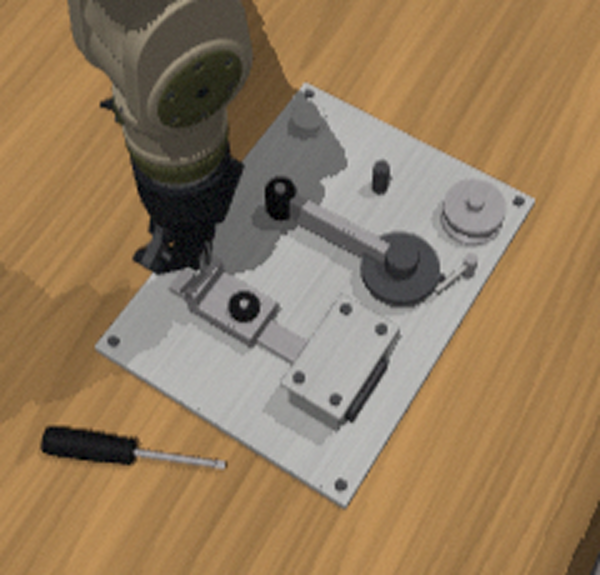

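The fingers are just behind the tab (210,265), at the right height; arm at (330,225) untouched. Push on.

```bash
python3 -m handwheel '[[-15,-2,0,0,0],[-30,-2,0,0,0],[-45,-2,0,0,0],[-60,-2,0,0,0],[-75,-2,0,0,0],[-82,-2,0,0,0],[-88,-2,0,0,0],[-88,-2,0,0,0]]'; python3 -c "
from h import *
here()"
```

```text
clock: 3.35
tcp_pos: [0.6016, -0.1461, 0.0392]
orientation: [0.0, 0.025, 1.0, 0.0]
wrist_force: [0.4, -0.7, -0.1]
finger_gap: 0.0002
grip_force: 0.0
t 3.35 drive xy 6.8 -83.8 z 39.2 tx 3.141 F [ 0.4 -0.7 -0.1] gap 0.00020186565348119138 grip 0.0 tilt [ 0.  0. -1.]
```

```bash
python3 -m handwheel '[[-3,0,0,0,0],[-5,0,0,0,0],[-7,0,0,0,0],[-8,0,0,0,0]]'; python3 - <<'E'
from h import *
from workcell import imaging
here()
c=imaging.read_camera("scene"); cv2.imwrite("pics/s2.png",cv2.resize(c["color"][170:400,210:450],None,fx=2.5,fy=2.5,interpolation=cv2.INTER_CUBIC))
E
```

```text
clock: 3.75
tcp_pos: [0.6094, -0.1465, 0.0392]
orientation: [0.0, 0.025, 1.0, 0.0]
wrist_force: [0.8, -1.0, 0.9]
finger_gap: 0.0001
grip_force: 0.0
t 3.75 drive xy 14.6 -83.9 z 39.2 tx 3.141 F [ 0.8 -1.   0.9] gap 5.622145167203594e-05 grip 0.0 tilt [ 0.  0. -1.]
```

View pics/s2.png

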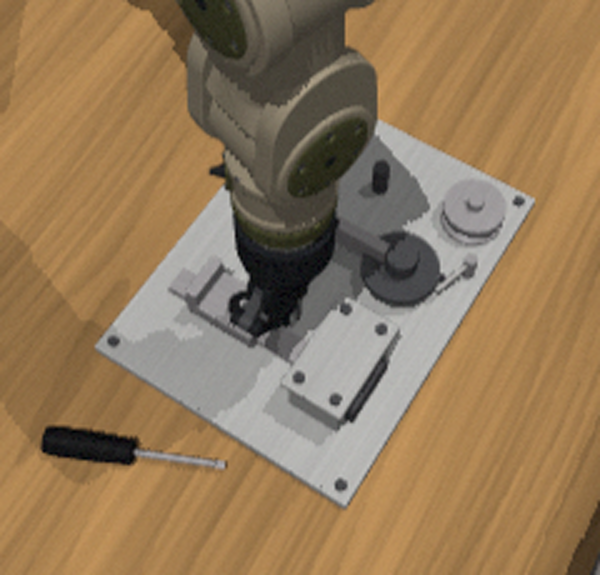

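The block hardly moved: its tab is still at about (205,283), and the fingers seem to be at (262,325), beyond it. I'll check where everything really projects before moving.

```bash
python3 - <<'E'
from h import *
from workcell import imaging
P=lambda c,p:((proj(c,D2W(O,YAW,np.array(p)/1000))-[210,170])*2.5).round()
c=load("scene0.npz")
for n,p in dict(tabtopL=(-90,-63,60),tabtopR=(-90,-107,60),tabfoot=(-90,-107,20),tcp=(14.6,-84,39),tcp_s1=(-80.3,-82,40),bridge=(70,-85,66),hinge=(65,30,56),railend=(-115,-85,20),post=(-1,107,52),c1=(-135,-180,12),c2=(135,-180,12)).items(): print(n,P(c,p))
def xyz(c,u,v):
    z=float(c["z_map"][v,u]); w=rot(c)@np.array([(u-c["cx"])/c["fx"]*z,(v-c["cy"])/c["fy"]*z,z])+c["xyz"]
    e=(w[:2]-O)*1000; a,q=np.cos(YAW),np.sin(YAW); return np.array([a*e[0]+q*e[1],-q*e[0]+a*e[1],w[2]*1000]).round()
for u,v in ((291,281),(296,283),(300,287),(294,290),(306,293),(308,300),(284,286)):
    print((u,v),((u-210)*2.5,(v-170)*2.5),xyz(c,u,v))
E
```

```text
tabtopL [203. 249.]
tabtopR [174. 285.]
tabfoot [179. 305.]
tcp [287. 333.]
tcp_s1 [201. 280.]
bridge [341. 353.]
hinge [402. 256.]
railend [171. 274.]
post [381. 166.]
c1 [ 93. 346.]
c2 [345. 506.]
(291, 281) (202.5, 277.5) [-74. -87.  58.]
(296, 283) (215.0, 282.5) [-68. -78.  40.]
(300, 287) (225.0, 292.5) [-54. -82.  42.]
(294, 290) (210.0, 300.0) [-62. -94.  39.]
(306, 293) (240.0, 307.5) [-32. -90.  50.]
(308, 300) (245.0, 325.0) [-21. -98.  41.]
(284, 286) (185.0, 290.0) [ -79. -106.   60.]
```

```bash
python3 - <<'E'
import cv2,numpy as np
from h import *
a=load("scene0.npz")["color"][230:330,260:360]; b=cv2.imread("pics/s2.png")[150:400,125:375]
cv2.imwrite("pics/cmp.png",np.hstack([cv2.resize(a,(390,390),interpolation=2),cv2.resize(b,(390,390))]))
E
```

```text
(no output)
```

View pics/cmp.png

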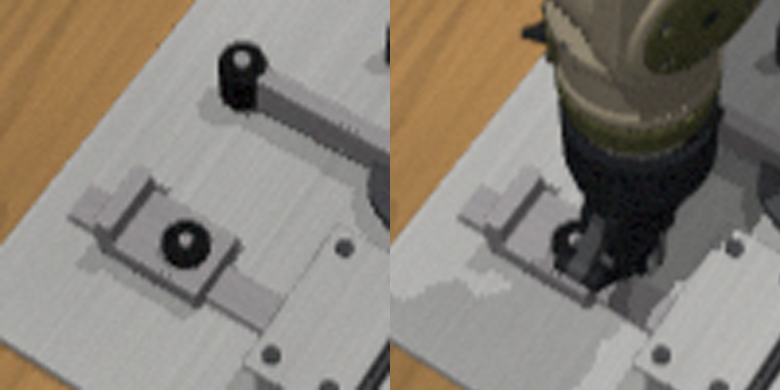

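```bash
python3 - <<'E'
from h import *
from workcell import imaging
for n in ("scene","top"):
    c=imaging.read_camera(n); a=load(n+"0.npz")
    v,u=np.mgrid[0:480,0:640]; z=c["z_map"]
    d=(z>0)&(a["z_map"]-z>0.012)
    X=np.stack([(u-c["cx"])/c["fx"]*z,(v-c["cy"])/c["fy"]*z,z],-1)@rot(c).T+c["xyz"]
    e=(X[...,:2]-O)*1000; k,q=np.cos(YAW),np.sin(YAW)
    D=np.stack([k*e[...,0]+q*e[...,1],-q*e[...,0]+k*e[...,1],X[...,2]*1000],-1)
    m=d&(np.abs(D[...,0])<140)&(D[...,2]<170)&(D[...,2]>5)
    for lo in range(0,170,15):
        p=D[m&(D[...,2]>=lo)&(D[...,2]<lo+15)]
        if len(p)>3: print(n,lo,len(p),"x",np.percentile(p[:,0],[2,50,98]).round(),"y",np.percentile(p[:,1],[2,50,98]).round())
here()
E
```

```text
scene 0 10 x [-120.  -88.  123.] y [ 703.  806. 1260.]
scene 75 15 x [ 21.  25. 111.] y [ -96.  -87. 1263.]
scene 90 23 x [20. 25. 61.] y [-97. -90. 673.]
scene 105 15 x [21. 25. 27.] y [-98. -84. -75.]
scene 120 62 x [10. 22. 28.] y [-117. -102.  -74.]
scene 135 51 x [16. 26. 31.] y [-132. -106.  -77.]
scene 150 61 x [ 4. 26. 32.] y [-145. -127.  -26.]
scene 165 62 x [ 2. 18. 28.] y [-146. -139.  -29.]
top 0 757 x [-134.    6.  133.] y [-846.  222.  925.]
top 15 205 x [-132.  -27.  128.] y [-671.  113.  876.]
top 30 34 x [-125.   29.  121.] y [-741.   24.  608.]
top 45 32 x [-137.   -4.  139.] y [-741. -436.  715.]
top 60 8 x [-71. -33. 111.] y [-687.   33.  488.]
top 75 4 x [-45. 101. 117.] y [-705. -262.  687.]
top 105 4 x [-90. 120. 135.] y [-376.  743.  748.]
top 165 6 x [ 19.  24. 123.] y [-531.  -23.  -22.]
t 3.9 drive xy 14.5 -83.9 z 39.2 tx 3.141 F [-0.1  0.1  0.5] gap -1.099132743353167e-05 grip 0.0 tilt [-0.  0. -1.]
```

```bash
python3 - <<'E'
from h import *
from workcell import imaging
c=imaging.read_camera("scene"); a=load("scene0.npz")
for z in (39,55,75,95): print(z,proj(c,D2W(O,YAW,np.array([14.5,-84,z])/1000)).round(), proj(c,D2W(O,YAW,np.array([25,-84,z])/1000)).round())
np.set_printoptions(linewidth=200)
print(((a["z_map"]-c["z_map"])*1000).round()[280:310:2,304:346:2].astype(int))
print((c["z_map"]==0)[280:310,304:346].sum())
s=c["color"]; cv2.imwrite("pics/s3.png",cv2.resize(s[250:325,280:370],None,fx=8,fy=8,interpolation=cv2.INTER_NEAREST))
E
```

```text
39 [325. 303.] [329. 306.]
55 [325. 300.] [329. 303.]
75 [325. 296.] [329. 299.]
95 [325. 292.] [329. 295.]
[[   3    0    1  221  227  229  232  235  238  238  239  236  239  231  230  227  221   -4    2    2    4]
 [   0   -2    0  206  214  217  224  225  221  229  229  231  223  226  223   -1   -5    4   -3    0   -4]
 [   0    0    2  199  200  206  211  221  216  219  218  187  186  143  149    1   -6    0   -1   -1    2]
 [   1    4    2  165  161  200  204  201  194  181  172  181  181  135  122    1    4   -1    0   -3    1]
 [   1    4    0  147  146  164  167  201  187  171  160  169  155  121    1   -1   -2    2    1   -3    0]
 [   0   -1    3  144  144  160  158  152  175  131  147  155  146  104    4    4   -2    4   -3   -7    0]
 [   4    3  128  136  143  155  106  102  103  130  136  138  125   99    3   -2    6    0    2   -5    3]
 [ 137  135  136  136  135  145  106  104  121  129  122  121   99   87    2   -2   -4    2    4    2    1]
 [ 132  130  135  134  136  134  135  132  144  139  107   91   89    0   -1    2    0    6   -2   -1    4]
 [ 145  140  138  145  143  139  141  143  143  132   94   84   78   -1   -1    0    1    0   -2    1   -1]
 [  -2  137  139  147  142  145  146 -876  123    2   83   74   -1   -3    5    4    4    2   -2   -2    1]
 [   0   -2    2  142  989  154  140   -2    1   -2   -1    2    3   -1   -1    1   -1    1    1   -3    3]
 [   1    4    3    1  144    1    4    2    1    1    0    1   -1    0    1    2    0    4   -2    3    0]
 [   0    1   -1    2   -5   -3   -1    2   -1    3    6    2   -1    0   -2    1    0   -2   -5    0   -6]
 [   3    2   -6    5    1    0    1   -3 -998    1   -1    2   -1    0   -2    1   -1    0    1   -9    6]]
4
```

View pics/s3.png

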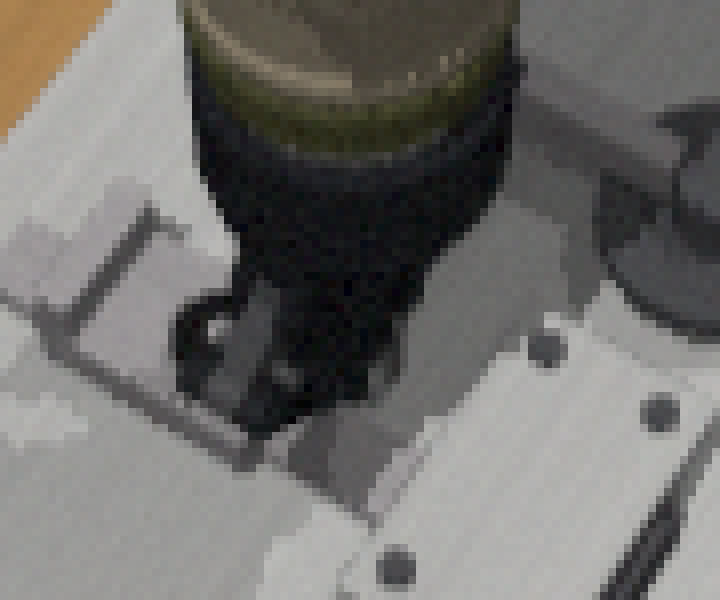

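The fingers look spread: one at full-image (311,300), the other at (330,297). They may be straddling the tab although the gap reads 0. I'll measure both.

```bash
python3 - <<'E'
from h import *
from workcell import imaging
c=imaging.read_camera("scene")
def xyz(u,v):
    z=float(c["z_map"][v,u]); w=rot(c)@np.array([(u-c["cx"])/c["fx"]*z,(v-c["cy"])/c["fy"]*z,z])+c["xyz"]
    e=(w[:2]-O)*1000; a,q=np.cos(YAW),np.sin(YAW); return np.array([a*e[0]+q*e[1],-q*e[0]+a*e[1],w[2]*1000]).round()
for p in ((305,294),(308,298),(312,288),(311,293),(309,299),(312,302),(316,298),(320,296),(322,294),(328,290),(327,297),(329,294),(330,286)): print(p,xyz(*p))
E
```

```text
(305, 294) [   5. -137.  171.]
(308, 298) [  15. -141.  171.]
(312, 288) [  13. -125.  184.]
(311, 293) [  16. -131.  176.]
(309, 299) [  17. -142.  170.]
(312, 302) [  26. -143.  169.]
(316, 298) [  25. -130.  162.]
(320, 296) [  25. -115.  144.]
(322, 294) [  22. -104.  131.]
(328, 290) [ 31. -96. 145.]
(327, 297) [ 26. -91.  98.]
(329, 294) [ 25. -83.  97.]
(330, 286) [ 26. -80. 131.]
```

The spread lumps are just the linkage at z≈170. The closed fingertips actually end at about z≈70 while the TCP reads 39, so they passed over the tab. Nothing has moved. I'll lift, go back, and measure this offset.

```bash
python3 -m handwheel '[[0,0,-20,0,0],[30,0,-20,0,0],[70,0,-20,0,0],[110,0,-20,0,0],[150,0,-20,0,0],[155,0,-20,0,0],[155,0,10,0,0],[155,0,10,0,0]]'; cat > tip.py <<'E'
from h import *
from workcell import imaging
here()
c=imaging.read_camera("scene"); a=load("scene0.npz")
v,u=np.mgrid[0:480,0:640]; z=c["z_map"]; d=(z>0)&(a["z_map"]-z>0.012)
X=np.stack([(u-c["cx"])/c["fx"]*z,(v-c["cy"])/c["fy"]*z,z],-1)@rot(c).T+c["xyz"]
e=(X[...,:2]-O)*1000; k,q=np.cos(YAW),np.sin(YAW)
D=np.stack([k*e[...,0]+q*e[...,1],-q*e[...,0]+k*e[...,1],X[...,2]*1000],-1)
m=d&(np.abs(D[...,0])<190)&(abs(D[...,1])<170)&(D[...,2]<150)
p=D[m]; i=np.argsort(p[:,2])[:12]; print(np.c_[p[i],u[m][i],v[m][i]].round().astype(int).tolist())
E
python3 tip.py
```

```text
clock: 4.8
tcp_pos: [0.4527, -0.1378, 0.0273]
orientation: [-0.002, 0.026, 1.0, 0.001]
wrist_force: [-0.8, -0.1, -0.1]
finger_gap: 0.0001
grip_force: 0.0
t 4.8 drive xy -142.3 -83.1 z 27.3 tx 3.141 F [-0.8 -0.1 -0.1] gap 0.00011590749049682756 grip 0.0 tilt [-0.003  0.002 -1.   ]
[[-137, -90, 68, 267, 267], [-135, -90, 69, 268, 267], [-132, -85, 70, 270, 266], [-133, -77, 70, 272, 263], [-131, -82, 70, 271, 265], [-132, -89, 71, 269, 267], [-132, -81, 73, 271, 264], [-134, -89, 73, 268, 266], [-137, -70, 73, 272, 259], [-136, -94, 73, 266, 267], [-136, -91, 74, 267, 266], [-132, -88, 74, 269, 266]]
```

```bash
python3 -m handwheel '[[0,0,10,0,0],[0,0,20,0,0],[0,0,25,0,0],[0,0,25,0,0]]'; python3 tip.py
```

```text
clock: 5.25
tcp_pos: [0.454, -0.1382, 0.0033]
orientation: [-0.001, 0.025, 1.0, 0.0]
wrist_force: [-0.1, 0.4, 0.0]
finger_gap: -0.0001
grip_force: 0.0
t 5.25 drive xy -141.0 -83.4 z 3.3 tx 3.141 F [-0.1  0.4  0. ] gap -0.00011324826224807312 grip 0.0 tilt [-0.002  0.001 -1.   ]
[[-131, -84, 45, 272, 271], [-135, -90, 46, 269, 272], [-131, -88, 46, 271, 272], [-132, -90, 48, 270, 272], [-130, -80, 49, 273, 269], [-131, -87, 49, 271, 271], [-135, -90, 50, 269, 271], [-135, -93, 51, 268, 272], [-135, -97, 51, 267, 273], [-130, -84, 51, 272, 270], [-141, -95, 52, 265, 271], [-131, -86, 52, 271, 270]]
```

Real tip is now about z≈43. Going 5 mm lower and pushing forward, with a mid-way stop to check contact force.

```bash
python3 -m handwheel '[[-20,0,5,0,0],[-35,0,5,0,0],[-45,0,5,0,0],[-55,0,5,0,0],[-65,0,5,0,0],[-75,0,5,0,0],[-85,0,5,0,0],[-95,0,5,0,0]]'; python3 tip.py
```

```text
clock: 6.1
tcp_pos: [0.55, -0.1434, -0.0008]
orientation: [-0.0, 0.025, 1.0, 0.0]
wrist_force: [-2.2, -1.1, 1.7]
finger_gap: 0.0001
grip_force: 1.1
t 6.1 drive xy -44.8 -83.8 z -0.8 tx 3.141 F [-2.2 -1.1  1.7] gap 0.00010872029196699517 grip 1.1423196271061897 tilt [-0.  0. -1.]
[[26, -168, 18, 308, 340], [-8, -106, 22, 311, 309], [27, -106, 22, 324, 317], [29, -105, 23, 325, 317], [6, -107, 24, 316, 312], [21, -105, 24, 322, 315], [16, -106, 25, 320, 314], [-5, -106, 26, 312, 309], [13, -106, 26, 319, 313], [27, -106, 27, 324, 316], [8, -106, 27, 317, 312], [19, -106, 27, 321, 314]]
```

The block is moving, with about 2 N of friction.

```bash
python3 -m handwheel '[[-15,0,0,0,0],[-30,0,0,0,0],[-40,0,0,0,0],[-48,0,0,0,0],[-52,0,0,0,0],[-54,0,0,0,0],[-56,0,0,0,0],[-56,0,0,0,0]]'; python3 -c "
from h import *
here()"
```

```text
clock: 6.95
tcp_pos: [0.6028, -0.1459, -0.001]
orientation: [-0.002, 0.026, 1.0, 0.0]
wrist_force: [-6.4, 0.9, 3.8]
finger_gap: -0.0
grip_force: 3.5
t 6.95 drive xy 8.0 -83.6 z -1.0 tx 3.141 F [-6.4  0.9  3.8] gap -3.945099311806815e-05 grip 3.528170697391033 tilt [-0.004  0.001 -1.   ]
```

```bash
python3 -m handwheel '[[-2,0,0,0,0],[-4,0,0,0,0],[-6,0,0,0,0],[-6,0,0,0,0]]'; python3 - <<'E'
from h import *
from workcell import imaging
here()
c=imaging.read_camera("scene"); cv2.imwrite("pics/s4.png",cv2.resize(c["color"][170:400,210:450],None,fx=2.5,fy=2.5,interpolation=cv2.INTER_CUBIC))
for x in (20,): print(((proj(c,D2W(O,YAW,np.array([x,-107,60])/1000))-[210,170])*2.5).round(),((proj(c,D2W(O,YAW,np.array([x+12,-107,60])/1000))-[210,170])*2.5).round())
go(8,-65,-1,np.pi/2*0+np.pi)
E
```

```text
clock: 7.35
tcp_pos: [0.6024, -0.1458, -0.0011]
orientation: [-0.008, 0.026, 1.0, 0.0]
wrist_force: [-23.1, 0.1, 17.9]
finger_gap: -0.0001
grip_force: 11.9
t 7.35 drive xy 7.6 -83.6 z -1.1 tx 3.14 F [-23.1   0.1  17.9] gap -9.017765992749164e-05 grip 11.900578290224075 tilt [-0.015  0.001 -1.   ]
[278. 347.] [289. 354.]
(8, -65, -1) shift [-0.3 18.6 -0. ] turn -0.002
```

View pics/s4.png

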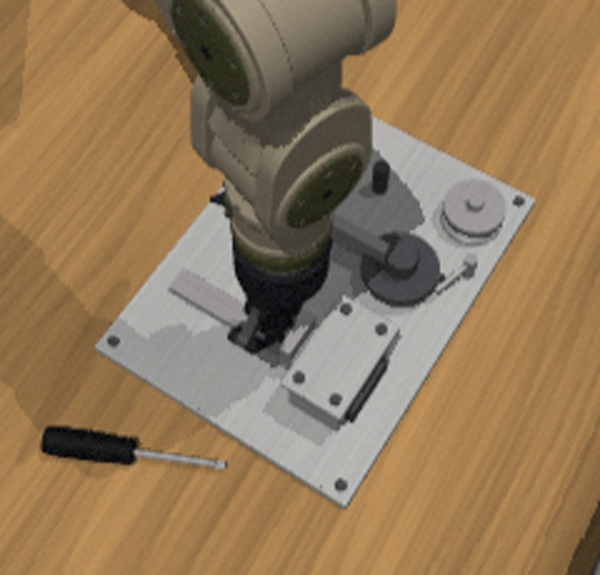

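The idler is against its stop: force rose to 23 N without motion, and the tab is at (287,340) next to the bridge as predicted. Backing off, lifting, and turning for the arm.

```bash
python3 -m handwheel '[[15,0,0,0,0],[25,0,-30,-0.14,0],[35,0,-60,-0.28,0],[41,30,-60,-0.42,0],[41,60,-60,-0.56,0],[41,72,-60,-0.7,0],[41,72,-60,-0.84,0],[41,72,-60,-0.98,0]]' && python3 -m handwheel '[[0,0,0,-0.14,0],[0,0,0,-0.28,0],[0,0,0,-0.42,0],[0,0,0,-0.56,0],[0,0,0,-0.59,0],[0,0,0,-0.59,0]]' >/dev/null; python3 tip.py; python3 -c "
from h import *
go(-27,-10,-6,-np.pi/2)"
```

```text
clock: 8.2
tcp_pos: [0.5747, -0.072, 0.0598]
orientation: [0.001, -0.451, 0.892, -0.001]
wrist_force: [0.6, -0.2, 0.4]
finger_gap: -0.0001
grip_force: 0.0
t 8.8 drive xy -23.9 -12.0 z 59.6 tx -1.572 F [-0.7  0.8  0.4] gap 0.00017857772032299268 grip 0.0 tilt [ 0.002 -0.    -1.   ]
[[27, -107, 23, 324, 317], [29, -106, 25, 325, 317], [26, -106, 26, 324, 316], [22, -107, 28, 322, 315], [21, -105, 30, 322, 314], [25, -107, 32, 323, 315], [30, -107, 32, 325, 316], [27, -106, 33, 324, 315], [24, -106, 33, 323, 314], [29, -106, 36, 325, 315], [31, -71, 37, 334, 303], [32, -102, 37, 327, 314]]
(-27, -10, -6) shift [-2.   3.2 65.5] turn -0.002
```

```bash
python3 -m handwheel '[[0,3,30,0,0],[0,3,55,0,0],[0,3,65,0,0],[0,3,65,0,0]]'; python3 - <<'E'
from h import *
here()
# finger path: contact at 92 mm from the hinge, finger half depth 11, relative to now in current tool axes
from workcell import sensors
for th in (0,.15,.3,.45,.6,.72,.76):
    f=np.array([65,30])+92*np.array([-np.cos(th),np.sin(th)])-17*np.array([np.sin(th),np.cos(th)])
    print(th,f.round(1)); go(f[0],f[1],-6,-np.pi/2-th)
E
```

```text
clock: 9.25
tcp_pos: [0.5697, -0.0721, -0.0072]
orientation: [-0.001, -0.688, 0.725, 0.001]
wrist_force: [-0.3, 0.6, -0.0]
finger_gap: -0.0002
grip_force: 0.0
t 9.25 drive xy -28.7 -11.6 z -7.2 tx -1.572 F [-0.3  0.6 -0. ] gap -0.0002078286417249242 grip 0.0 tilt [-0.003  0.001 -1.   ]
0 [-27.  13.]
(np.float64(-27.0), np.float64(13.0), -6) shift [-24.6  -1.7  -1.2] turn -0.002
0.15 [-28.5  26.9]
(np.float64(-28.507387422167078), np.float64(26.93919986265841), -6) shift [-38.5  -0.2  -1.2] turn 0.148
0.3 [-27.9  40.9]
(np.float64(-27.91480051279853), np.float64(40.94713869770793), -6) shift [-52.5  -0.7  -1.2] turn 0.298
0.45 [-25.2  54.7]
(np.float64(-25.235547496337183), np.float64(54.709228398237684), -6) shift [-66.3  -3.4  -1.2] turn 0.448
0.6 [-20.5  67.9]
(np.float64(-20.52979861940601), np.float64(67.91640209887872), -6) shift [-79.5  -8.1  -1.2] turn 0.598
0.72 [-15.4  77.9]
(np.float64(-15.375666504477383), np.float64(77.88269242598031), -6) shift [-89.5 -13.2  -1.2] turn 0.718
0.76 [-13.4  81.1]
(np.float64(-13.396577555042649), np.float64(81.05856076757533), -6) shift [-92.7 -15.2  -1.2] turn 0.758
```

```bash
python3 -m handwheel '[[-12,-1,0,0,0],[-22,-1,0,0,0],[-30,-1,0,0.07,0],[-38,0,0,0.15,0],[-45,0,0,0.22,0],[-52,-1,0,0.3,0]]'; python3 tip.py; python3 - <<'E'
from h import *
for th in (.45,.6,.72,.76):
    f=np.array([65,30])+92*np.array([-np.cos(th),np.sin(th)])-17*np.array([np.sin(th),np.cos(th)])
    go(f[0],f[1],-7,-np.pi/2-th)
E
```

```text
clock: 9.85
tcp_pos: [0.5746, -0.0213, -0.0044]
orientation: [-0.001, -0.571, 0.821, -0.002]
wrist_force: [-4.3, -7.1, 2.1]
finger_gap: -0.0002
grip_force: 3.8
t 9.85 drive xy -26.4 39.4 z -4.4 tx -1.875 F [-4.3 -7.1  2.1] gap -0.00021070716569755786 grip 3.8424230396049097 tilt [ 0.    -0.004 -1.   ]
[[-60, 54, 24, 330, 247], [21, -106, 25, 322, 315], [-57, 55, 25, 331, 247], [30, -107, 26, 325, 317], [24, -106, 28, 323, 315], [27, -107, 28, 324, 316], [-66, 54, 28, 328, 245], [103, 30, 29, 384, 286], [-61, 52, 30, 329, 246], [-57, 54, 30, 331, 246], [-63, 54, 31, 329, 245], [105, 30, 31, 385, 286]]
(np.float64(-25.235547496337183), np.float64(54.709228398237684), -7) shift [-13.9   3.4   2.6] turn 0.143
(np.float64(-20.52979861940601), np.float64(67.91640209887872), -7) shift [-27.9   2.9   2.5] turn 0.293
(np.float64(-15.375666504477383), np.float64(77.88269242598031), -7) shift [-39.    1.    2.5] turn 0.413
(np.float64(-13.396577555042649), np.float64(81.05856076757533), -7) shift [-42.6   0.1   2.5] turn 0.453
```

Force is about 8 N and the arm is swinging as expected. Continuing to the end of the swing.

```bash
python3 -m handwheel '[[-7,2,0,0.07,0],[-14,3,0,0.14,0],[-21,3,0,0.21,0],[-28,3,0,0.29,0],[-34,2,0,0.35,0],[-39,1,0,0.41,0],[-41,0,0,0.43,0],[-41,0,0,0.43,0]]'; python3 - <<'E'
from h import *
from workcell import imaging
here()
for n,b in (("scene",(210,170,450,400)),):
    c=imaging.read_camera(n); cv2.imwrite("pics/s5.png",cv2.resize(c["color"][b[1]:b[3],b[0]:b[2]],None,fx=2.5,fy=2.5,interpolation=cv2.INTER_CUBIC))
    for th in (.5,.6,.72): print(th,((proj(c,D2W(O,YAW,np.array([65-132*np.cos(th),30+132*np.sin(th),58])/1000))-[210,170])*2.5).round())
E
```

```text
clock: 10.7
tcp_pos: [0.5887, 0.0157, -0.0044]
orientation: [-0.001, -0.384, 0.923, -0.003]
wrist_force: [-3.6, -10.1, 2.0]
finger_gap: -0.0001
grip_force: 5.0
t 10.7 drive xy -14.2 77.1 z -4.4 tx -2.303 F [ -3.6 -10.1   2. ] gap -0.0001164302731188252 grip 5.046510100364685 tilt [-0.    -0.006 -1.   ]
0.5 [330. 149.]
0.6 [342. 144.]
0.72 [357. 139.]
```

View pics/s5.png

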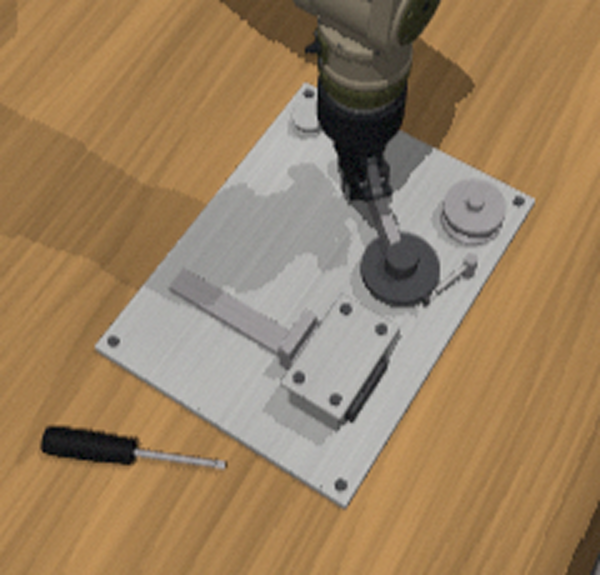

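Idler is home, with its tab at (290,345). The arm is swung up near the post at about (375,205), with a 10 N hold. I'll push gently until it meets its end stop.

```bash
python3 -m handwheel '[[-1,0,0,0,0],[-2,0,0,0,0],[-3,0,0,0,0],[-3,0,0,0,0],[-3,0,0,0,0]]'; python3 -c "
from h import *
here()"
```

```text
clock: 11.25
tcp_pos: [0.5887, 0.0158, -0.0044]
orientation: [-0.003, -0.383, 0.924, -0.004]
wrist_force: [-8.5, -17.1, 6.4]
finger_gap: -0.0003
grip_force: 9.1
t 11.25 drive xy -14.2 77.1 z -4.4 tx -2.304 F [ -8.5 -17.1   6.4] gap -0.00033248122897551816 grip 9.136837720870972 tilt [-0.004 -0.01  -1.   ]
```

The force rose to 19 N without motion, so the arm is at the end stop and held. Handing in.

```bash
python3 -c "
from workcell import workorder
print(workorder.hand_in())"
```

```text
the job is handed in; nothing more can be done
None
```

I handed the job in at about 11 s: the idler block is home against its stop, and the fingers are holding the tensioner arm at the end of its swing with about 19 N. No verdict came back. A first pass went over the tab because the fingertips sat about 37 mm higher than the TCP reading; it touched nothing, and no bystander was touched.

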